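# Level the parcel scale and hold the level pressed on it

## Task

Level the parcel scale on the packing bench: set the spirit level on the scale's pan, lengthwise along the line from the wing-headed levelling foot to the opposite edge, and let go of it, then turn the levelling foot until the bubble stands centred between the two lines. Let go of the foot and then press down on top of the level with about 10 N, and finish while still pressing, the bubble staying centred; leave the carton, mug and tape roll where they are.

Things in the scene. Friction and masses are not known exactly. Their poses are not given: they have to be found in the camera images.
- level: Spirit level: plain aluminium bar 180 mm long (its x), 30 wide (y), 40 high (z), about 0.35 kg, on its base on the bench at the robot's left. Origin: centre of its underside. In the middle of its top a white vial window 80 mm long has two black cross lines 22 mm apart and a dark bubble 16 mm long; the 45 mm at each end are plain metal and may be pressed.
- bubble (a joint): Offset of the bubble from the middle of the vial, in m, along the level's own x axis (0 = centred; both lines clear of the bubble within 0.003). The bubble runs to the higher end, about 11 mm for every 10 mrad of slope, up to 30 mm, and takes about 1 s to settle.
- pan (a point): Centre of the top face of the scale's aluminium pan, 280 x 280 mm (a display panel lies lower on its -x side), about 45 mm above the bench, z up. The scale cannot slide or turn. Under its +y edge are two fixed feet (a tilting line 120 mm from the pan's centre); on the -y side, 185 mm from the pan's centre, is the levelling foot. The pan tilts about its x axis only.
- platform: The tilting part of the scale (grey housing, aluminium pan, levelling foot). Origin: midway on the tilting line, 12 mm above the bench, 120 mm to the +y side of the pan's centre; same axes as pan (+y from the levelling foot towards the fixed feet).
- wing (a point): Middle of the metal wing grip on the levelling foot beside the pan: an upright bar 42 mm long (its x), 12 thick (y), 28 high (16 mm below this point to 12 above), about 31 mm above the pan. Turns about the vertical with light friction and stays. Clockwise seen from above raises that end of the scale 2.7 mm (9 mrad) per rad, the grip with it: the bubble moves about 10 mm per rad of turn.
- carton: Bystander: closed cardboard carton 110 x 160 x 70 mm (x, y, z). Origin: centre of its underside.
- mug: Bystander: white mug, 80 mm across, 95 mm high, handle at its +y. Origin: centre of its underside.
- tape_roll: Bystander: roll of tape lying flat, 100 mm across, 48 mm high. Origin: centre of its underside.
Not all that is in view belongs to the job. Several things have the shape of the level; the one meant has the colours described above.

How it is judged:
By the outcome, as a careful person would: the job done as asked, in the order asked, and still so for the second after the job is handed in, while the arm keeps its last pose, push and grip.
It also fails if it takes over 72 s, if anything falls off the work surface, if the arm or the gripper's body presses on something with over 40 N, if the wrist force passes 120 N, or if a joint passes its speed limit or range.

## Robot

A 7-joint arm with a two-finger parallel gripper is mounted at the origin on the work surface. World frame = base frame: x ahead of the robot, y to its left, z up, the work surface at z = 0. Lengths are in mm, angles in rad, forces in N, time in s.
With the tool pointing down it reaches from about 400 to 875 mm from the base axis. Payload 19.3 kg.
Tool frame: the origin (TCP) lies at the very end of the fingers, on their centre line; the grasp point (between the pads) lies 19 mm behind it (grip_point_offset is the z of the grasp point in the tool frame, in mm); z points along the fingers, y is the line along which they close (so a half turn about z gives the same grasp; the last joint's range is limited). The gripper opens to 85 mm and grips with 20 to 120 N. Pads are 22 mm wide; open, the fingers measure 114 mm over their backs; the gripper's body (76 mm by 85 mm) begins 54 mm behind the grasp point. The pads swing forward as they close: fully open they stand 13 mm farther back than shut.
Start: joints at [1.05, 0.521, -0.036, 1.599, 0.021, 1.021, -0.113], TCP at [272.276, -562.566, 231.291] pointing down, gripper open.
Joint ranges: [-2.91, 2.91], [-0.3, 2.13], [-1.5, 1.42], [0.17, 2.43], [-1.26, 4.41], [0.16, 1.93], [-2.52, 2.52]. Speed limits (rad/s): [1.89, 1.89, 2.39, 2.39, 3.01, 3.01, 3.01].

## Interface

Orientations are given as a 3x3 rotation matrix whose columns are the frame's x, y, z axes.
In Python, from workcell import movep, movel, goto_joints, open_gripper, clamp, wait, inverse_kinematics, read_state, camera, PlanningError, finish_job, grip_point_offset gives the robot as it stands. Calls block until the motion is done:
- movep(position, orientation): joint-space move of the TCP to a pose.
- movel(position, frame=None, max_speed=150, guard=None): straight line of the TCP; frame=None keeps the orientation; max_speed is the mean speed in mm/s. With guard (N) it stops when the force on the tool has changed by that much, and returns True; else False.
- goto_joints(angles): joint-space move.
- open_gripper() and clamp(): open the fingers fully, or close them until they stop; the grip force is fixed at half the most.
- wait(seconds).
- inverse_kinematics(position, orientation): joint angles nearest the present ones, or None.
- read_state(): the state.
- camera(name): name is "side" or "top"; returns a dict with "image" (400x640x3 uint8, blue, green, red), "range_z" (400x640 float32, mm along the optical axis (not along the pixel's ray), 0 where there is no reading), "fx", "fy", "cx", "cy" (pixels), "cam_to_world" (4x4, takes a point from camera to world coordinates). Camera axes: x right, y up, looking along -z (the intrinsics and any distortion apply to the point x, -y, -z); pixel columns grow to the right and rows downward; lengths in mm; the calibration is good to about 2 mm. A picture is of the moment at which its call begins.
A pose or a line that the arm cannot do raises PlanningError and nothing moves.
- finish_job(): hands the job in; it is judged then, once.
The state is a dict: "time": time; "qpos": joint angles; "qvel": joint speeds; "joint_efforts": joint torques, N m; "eef_pos": TCP position; "tool_rot": TCP orientation; "ft_force": force on the tool from outside, world axes, zero at the start; "torque": the same for the moment, N m; "finger_gap": finger opening in mm; "gripper_force": force on a finger pad.
Only numpy, scipy, OpenCV 4.12 (cv2) and the standard library are available. Lean on these libraries where they do the work, as an engineer would, in place of code of your own. Each camera call takes 0.05 s, during which the arm holds its last target. There are 200 camera calls.

## Working session

There is one attempt and no reset: what is moved stays moved. The work goes in short steps, each a Python script; the robot and the scene stay as the last script left them, time stands still between calls to the robot, and variables do not carry over. Pictures are saved under pics/ and viewed, at most 10 in all, crops included, and the job is handed in when it is done.

```bash
ls; mkdir -p pics; cat > h.py <<'E'
import numpy as np, cv2
from workcell import *
def pts(c):
    z=c["range_z"].astype(float); v,u=np.mgrid[:z.shape[0],:z.shape[1]]
    P=np.stack([(u-c["cx"])/c["fx"]*z,-(v-c["cy"])/c["fy"]*z,-z,np.ones_like(z)],-1)
    W=(P@np.array(c["cam_to_world"]).T)[...,:3]; W[z==0]=np.nan
    return W
E
python3 - <<'E'
from h import *
for n in("top","side"):
    c=camera(n); cv2.imwrite(f"pics/{n}0.png",c["image"]); np.savez(f"{n}0.npz",W=pts(c),im=c["image"])
    print({k:v for k,v in c.items() if k not in("image","range_z")})
s=read_state();print(s);print(grip_point_offset)
E
```

```text
pics
{'fx': 365.9848731000321, 'fy': 365.9848731000321, 'cx': 316.0846361092321, 'cy': 197.48505110645354, 'cam_to_world': array([[-1.35210137e-02,  9.85864352e-01, -1.66998986e-01,
         3.13147977e+02],
       [-9.99858774e-01, -1.16633611e-02,  1.20995479e-02,
         7.20972624e+00],
       [ 9.98074346e-03,  1.67138999e-01,  9.85882822e-01,
         1.11642932e+03],
       [ 0.00000000e+00,  0.00000000e+00,  0.00000000e+00,
         1.00000000e+00]])}
{'fx': 434.8166817991823, 'fy': 434.8166817991823, 'cx': 322.7871762296035, 'cy': 201.27284775537873, 'cam_to_world': array([[-9.26000449e-01,  2.96730134e-01, -2.33397504e-01,
         2.13705288e+02],
       [-3.77285188e-01, -7.05459851e-01,  5.99985238e-01,
         6.61641603e+02],
       [ 1.33811314e-02,  6.43644021e-01,  7.65208024e-01,
         9.57526847e+02],
       [ 0.00000000e+00,  0.00000000e+00,  0.00000000e+00,
         1.00000000e+00]])}
{'time': 0.1, 'qpos': array([ 1.04981976,  0.52193378, -0.03631056,  1.59991932,  0.02117598,
        1.02110592, -0.11278726]), 'qvel': array([-0.00077196, -0.00144723,  0.00098675, -0.00116503, -0.00100761,
       -0.00207073, -0.00096123]), 'joint_efforts': array([ 5.15463034e-03, -9.28489137e+01,  1.98472112e+00, -3.70528579e+01,
        1.80848100e-02,  5.36019783e-03,  2.62428296e-05]), 'eef_pos': array([ 272.13283778, -562.32498577,  230.80766982]), 'tool_rot': array([[ 9.00120364e-01,  4.35641024e-01, -4.77729301e-04],
       [ 4.35641282e-01, -9.00119957e-01,  8.58391286e-04],
       [-5.60632191e-05, -9.80774082e-04, -9.99999517e-01]]), 'ft_force': array([0.09790507, 0.02703116, 0.21695373]), 'torque': array([ 0.01752383, -0.01019558,  0.05448236]), 'gripper_force': 0.0, 'finger_gap': 85.32666021406739}
-18.700000000000003
```

View pics/top0.png

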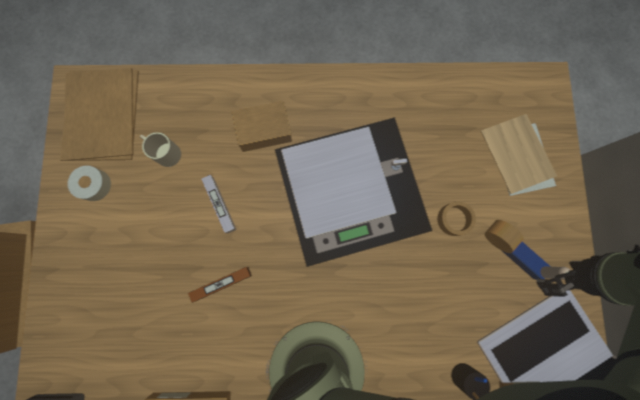

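View pics/side0.png

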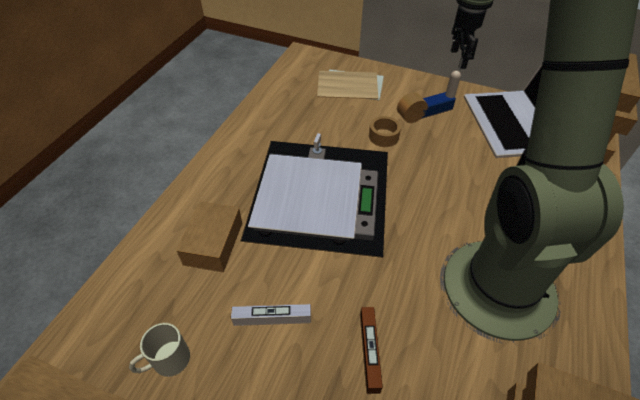

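Top view: the level could be the plain aluminium bar at (218,204) or the orange-brown bar at (220,284). I choose the aluminium one. The scale's pan is at (338,182), the wing at (397,162), the carton at (263,127), the mug at (157,148) and the tape at (87,182), with a second ring at (456,219).

```bash
python3 - <<'E'
from h import *
for n,(a,b,c_,d),sc in(("top",(165,245,190,445),3),):
    D=np.load(n+"0.npz");W=D["W"];im=D["im"]
    cv2.imwrite("pics/crop.png",cv2.resize(im[110:270,190:440],None,fx=3.2,fy=3.2,interpolation=cv2.INTER_CUBIC))
def rect(P,l):
    P=P[np.isfinite(P).all(1)]
    r=cv2.minAreaRect(P[:,:2].astype(np.float32)); print(l,len(P),np.round(r[0],1),np.round(r[1],1),round(r[2],1),"z",np.round(np.percentile(P[:,2],[2,50,98]),1))
    return P
T=np.load("top0.npz")["W"];S=np.load("side0.npz")["W"]
def sel(W,box,z0,z1):
    r0,r1,c0,c1=box;Q=W[r0:r1,c0:c1].reshape(-1,3);return Q[(Q[:,2]>z0)&(Q[:,2]<z1)]
rect(sel(T,(170,240,195,242),30,50),"level top")
rect(sel(S,(295,335,222,320),30,50),"level side")
for W,b,n in((T,(120,245,275,400),"pan top"),(S,(150,245,245,366),"pan side")):
    P=rect(sel(W,b,38,60),n)
    A=np.c_[P[:,:2],np.ones(len(P))];print(np.linalg.lstsq(A,P[:,2],rcond=None)[0])
rect(sel(T,(150,185,380,415),66,110),"wing top")
rect(sel(S,(130,158,305,330),66,110),"wing side")
print(np.round(T[155:172:2,384:412:3,2]))
rect(sel(T,(95,155,230,295),55,90),"carton")
E
```

```text
level top 629 [482.6 287.2] [179.5  30.8] 24.4 z [34.1 39.4 44.3]
level side 1060 [480.5 289.5] [179.4  33.1] 24.9 z [31.  38.3 42. ]
pan top 8624 [547.1 -94.9] [366.6 330.7] 17.0 z [38.5 42.8 47.6]
[-5.38029078e-04  1.20637123e-02  4.39569053e+01]
pan side 7306 [531.5 -73. ] [306.8 283. ] 15.1 z [38.4 41.8 45.9]
[-3.43571778e-03  9.90961585e-03  4.43045638e+01]
wing top 73 [ 593.2 -250.4] [12.2 39.9] 5.3 z [68.  81.5 86. ]
wing side 61 [ 591.1 -248.3] [12.7 47.4] 6.5 z [66.7 80.1 84.6]
[[ 3.  2.  2.  1.  1.  1. -1.  8.  2. -2.]
 [ 1. -1.  7. -1.  3.  2.  4.  4.  4. -0.]
 [ 3.  0.  2. 29. 27.  3. 81. 81.  0. -0.]
 [29. 29. 30. 81. 85. 83. 82. 81.  2.  1.]
 [30. 29. 29. 81. 84. 82. 77. 72.  1. -2.]
 [31. 26. 23. 67. 59. 56.  1.  4. -4.  1.]
 [22. 28. 28. 30. 22. 28.  3.  1.  5.  3.]
 [23. 30. 29. 29. 32. 27. 27.  1.  4.  2.]
 [28. 28. 31. 29. 29. 28. 28.  2.  1. -1.]]
carton 1920 [720.6 156.3] [112.  160.2] 12.2 z [61.6 69.  72.9]
```

View pics/crop.png

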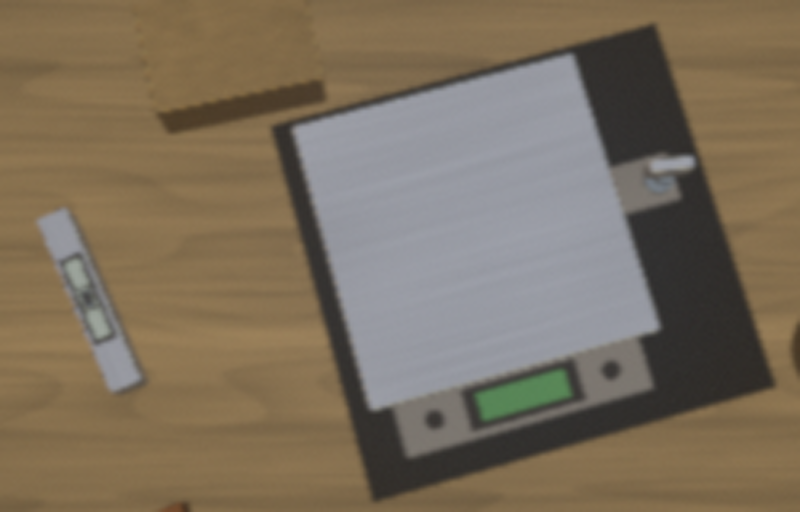

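The crop shows a plain grey bar with a white vial at its middle (88,298), so the choice stands. The pan corners in the crop are at (292,125), (575,53), (658,330) and (370,410). Next I grasp the level.

```bash
cat >> h.py <<'E'
def R(a):
    c,s=np.cos(a),np.sin(a); return np.array([[c,s,0],[s,-c,0],[0,0,-1.]])
def show(l=""):
    s=read_state(); print(l,"t",round(s["time"],2),"p",np.round(s["eef_pos"],1),"F",np.round(s["ft_force"],1),"gap",round(s["finger_gap"],1),"q",np.round(s["qpos"],2))
E
python3 - <<'E'
from h import *
W=np.load("top0.npz")["W"]
cor=[]
c=camera("top");M=np.array(c["cam_to_world"])
for u,v in((292,125),(575,53),(658,330),(370,410)):
    u=190+(u+.5)/3.2-.5;v=110+(v+.5)/3.2-.5
    d=M[:3,:3]@np.array([(u-c["cx"])/c["fx"],-(v-c["cy"])/c["fy"],-1]);o=M[:3,3]
    cor.append((o+d*(44-o[2])/d[2])[:2])
cor=np.array(cor);print(cor.round(1),cor.mean(0),[round(np.linalg.norm(cor[i]-cor[i-1])) for i in range(4)])
a=np.radians(24.6)
for p in([481.5,288.4,180],[500,-70,200]):
  for b in(a,np.radians(105),np.radians(-75)): 
    q=inverse_kinematics(p,R(b)); print(b,None if q is None else np.round(q,2))
movep([481.5,288.4,150],R(a)); show()
movel([481.5,288.4,7],max_speed=150,guard=15); show()
clamp(); show("clamped")
E
```

```text
[[ 646.3   98.9]
 [ 715.4 -172.9]
 [ 446.2 -239.6]
 [ 376.    27.2]] [545.95148476 -71.60630084] [280, 280, 277, 276]
0.4293509959906051 [-0.16  0.56 -0.68  1.8   0.43  0.94 -2.17]
1.8325957145940461 [ 0.1   0.73 -1.13  1.78  0.74  1.12 -1.02]
-1.3089969389957472 [ 0.16  0.82 -1.28  1.78  0.84  1.21  2.04]
0.4293509959906051 [ 0.24  0.38 -0.28  1.93  0.14  0.84 -1.26]
1.8325957145940461 [ 0.46  0.42 -0.56  1.92  0.29  0.88  0.01]
-1.3089969389957472 [-0.52  0.47  0.73  1.97 -0.41  0.85 -2.44]
 t 3.23 p [481.9 287.8 150. ] F [-0.1 -0.3  0.5] gap 85.4 q [-0.21  0.59 -0.61  1.82  0.43  0.87 -2.17]
 t 4.33 p [481.9 288.7   7.8] F [ 0.5  0.3 -0.3] gap 85.3 q [-0.31  0.79 -0.48  1.89  0.61  0.61 -2.31]
clamped t 4.89 p [481.6 288.5   7.4] F [-1.1 -1.   6.9] gap 29.5 q [-0.31  0.79 -0.48  1.89  0.61  0.61 -2.31]
```

```bash
python3 - <<'E'
from h import *
a=np.radians(24.6);b=np.radians(104.5);y=np.array([np.cos(b),np.sin(b)])
movel([481.5,288.4,150],max_speed=200); show()
pc=np.array([546,-71.6])+5*y
movep([*pc,150],R(b)); show("over")
movel([*pc,62],max_speed=150)
wait(.2); print(movel([*pc,46],max_speed=25,guard=6)); show("down")
open_gripper(); show("open")
movel([*pc,150],max_speed=200)
w=np.array([592,-249.3])
movep([*(w-[0,60]),180],R(b)); show()
for n in("top","side"):
    c=camera(n); np.savez(n+"1.npz",W=pts(c),im=c["image"])
    cv2.imwrite(f"pics/{n}1.png",cv2.resize(c["image"][110:250,260:430] if n=="top" else c["image"][125:260,230:400],None,fx=4,fy=4,interpolation=cv2.INTER_CUBIC))
E
```

```text
t 5.76 p [481.1 287.9 148.9] F [-0.8  0.1 -4.2] gap 29.0 q [-0.21  0.59 -0.62  1.82  0.43  0.87 -2.17]
over t 7.45 p [544.7 -65.9 149.8] F [-0.4 -0.5 -4.6] gap 29.1 q [ 0.66  0.67 -0.94  1.85  0.65  0.97 -0.31]
True
down t 8.87 p [544.8 -67.   50.7] F [ 0.  -0.5  5.5] gap 28.7 q [ 0.58  0.8  -0.82  1.9   0.81  0.81 -0.43]
open t 9.46 p [544.3 -67.1  50.6] F [-0.2  0.2 -0.8] gap 85.4 q [ 0.58  0.8  -0.82  1.9   0.81  0.81 -0.43]
 t 11.09 p [ 592.1 -307.5  179.5] F [ 0.   0.3 -0.5] gap 85.0 q [ 0.92  0.8  -0.91  1.49  0.66  1.18  0.16]
```

View pics/side1.png

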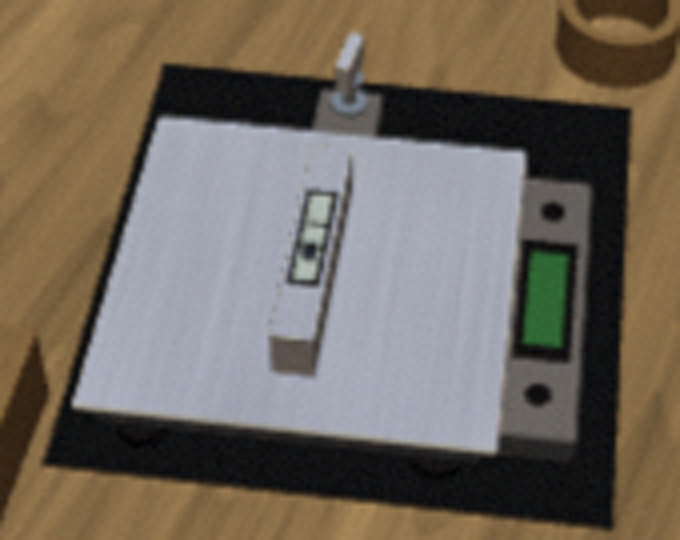

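View pics/top1.png

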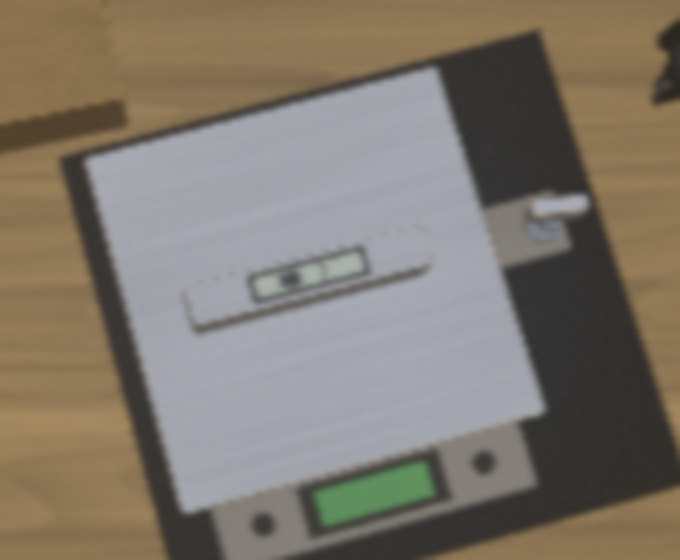

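The bubble stands about 12 mm toward the edge away from the foot (side crop (309,250), window middle (313,236); top crop (291,279), window middle (309,274)). The foot end is therefore low and needs about 1.2 rad clockwise. The level lies on the pan's centre line.

```bash
cat >> h.py <<'E'
from scipy.optimize import least_squares
from scipy.special import erf
B=np.radians(104.5);Y=np.array([np.cos(B),np.sin(B)]);LC=np.array([544.5,-67]);WG=np.array([592.2,-250.])
def profile(name,n=4,ztop=84,save=None):
    s=np.arange(-46,46.1,.5);X=np.array([Y[1],-Y[0]]);acc=[]
    cs=[camera(name) for _ in range(n)];c=cs[0]
    im=np.mean([k["image"].astype(np.float32).mean(2) for k in cs],0).astype(np.float32)
    if save: cv2.imwrite(save,cv2.resize(c["image"][110:250,260:430] if name=="top" else c["image"][125:260,230:400],None,fx=4,fy=4,interpolation=cv2.INTER_CUBIC))
    M=np.linalg.inv(np.array(c["cam_to_world"])); 
    def rows(off):
        w=np.c_[LC+s[:,None]*Y+off*X,np.full(len(s),ztop),np.ones(len(s))]@M.T
        u=c["cx"]+c["fx"]*w[:,0]/-w[:,2];v=c["cy"]-c["fy"]*w[:,1]/-w[:,2]
        return cv2.remap(im,u.astype(np.float32)[:,None],v.astype(np.float32)[:,None],cv2.INTER_LINEAR)[:,0]
    A=np.array([rows(o) for o in np.arange(-16,16.1,1)])
    k=np.convolve(A[:,40:-40].mean(1),np.ones(9)/9,"valid")   # brightest band = vial
    i=4+int(np.argmax(k)); return s,A[i-3:i+4].mean(0)
def bubble(name,n=4,save=None):
    s,p=profile(name,n,save=save); p=p/np.median(p)
    box=lambda c,w,g:.5*(erf((s-c+w/2)/g)-erf((s-c-w/2)/g))
    f=lambda q:q[2]+q[7]*s/50-q[3]*box(q[0]+q[1],16,q[6])-q[4]*(box(q[0]-11,1.5,q[6])+box(q[0]+11,1.5,q[6]))-q[5]*(box(q[0]-40,3,q[6])+box(q[0]+40,3,q[6]))-p
    best=min((least_squares(f,[c,x,1,.5,.5,.5,3,0],bounds=([-8,-31,.5,.05,0,0,.5,-.5],[8,31,2,2,3,3,6,.5])) for c in(-4,0,4) for x in(-20,-10,0,10,20)),key=lambda r:r.cost)
    return np.round([best.x[1],best.x[0],best.x[6],best.cost**.5],2)
E
python3 - <<'E'
from h import *
for n in("top","side"): print(n,bubble(n))
a=np.radians(95.)
movep([*WG,150],R(a)); show()
print(movel([*WG,58],max_speed=100,guard=12)); show("at")
clamp(); show("clamped"); wait(.8)
for n in("top","side"): print(n,bubble(n,save=f"pics/{n}2.png"))
E
```

```text
top [14.56  1.15  4.89  0.41]
side [-30.29   0.8    2.7    0.19]
 t 11.97 p [ 592.3 -248.8  149.8] F [ 0.9 -0.8  0. ] gap 85.3 q [ 0.84  0.78 -0.86  1.59  0.65  1.08 -0.11]
False
at t 13.03 p [ 592.6 -250.1   58.7] F [ 0.3 -0.1 -0.1] gap 85.3 q [ 0.8   0.89 -0.79  1.64  0.75  0.94 -0.18]
clamped t 13.7 p [ 594.3 -249.9   58.6] F [13.9 -1.9 -3.9] gap 11.0 q [ 0.8   0.89 -0.79  1.64  0.75  0.94 -0.18]
top [14.43  1.12  4.85  0.4 ]
side [-29.79   0.72   2.54   0.17]
```

```bash
python3 - <<'E'
from h import *
C=np.array([594.3,-249.9]);a=np.radians(95.)
movel([*C,58.6+2.7*.4],R(a-.4),max_speed=20); show("0.4")
movel([*C,58.6+2.7*.8],R(a-.8),max_speed=20); show("0.8")
wait(1)
for n in("top","side"):
    s,p=profile(n,6,save=f"pics/{n}3.png"); print(n,(p[::4]).round().astype(int)); print(bubble(n,2))
I=[cv2.imread(f"pics/{n}3.png") for n in("top","side")]
h=max(i.shape[0] for i in I); I=[cv2.copyMakeBorder(i,0,h-i.shape[0],0,0,0) for i in I]
cv2.imwrite("pics/both3.png",cv2.resize(np.hstack(I),(800,330)))
E
```

```text
0.4 t 15.45 p [ 594.5 -249.7   59.7] F [ 4.1  0.5 -1.8] gap 11.3 q [ 0.75  0.86 -0.71  1.64  0.68  0.91 -0.53]
0.8 t 16.0 p [ 594.5 -249.5   60.8] F [ 3.3  2.3 -0.6] gap 10.9 q [ 0.7   0.83 -0.62  1.64  0.6   0.87 -0.87]
top [167 153 134 132 145 164 175 179 179 179 179 180 180 179 178 177 173 166
 162 163 167 165 154 134 115 101  96  93  92  99 119 144 164 174 178 178
 177 177 178 178 178 176 168 153 134 129 140]
[5.87 1.17 4.57 0.43]
side [166 163 161 160 159 157 154 150 151 154 155 155 152 151 151 151 155 154
 149 150 154 157 160 160 159 157 155 155 155 153 153 152 152 157 153 149
 151 154 157 159 157 153 148 150 155 157 159]
[-26.45   1.76   6.     0.17]
```

View pics/both3.png

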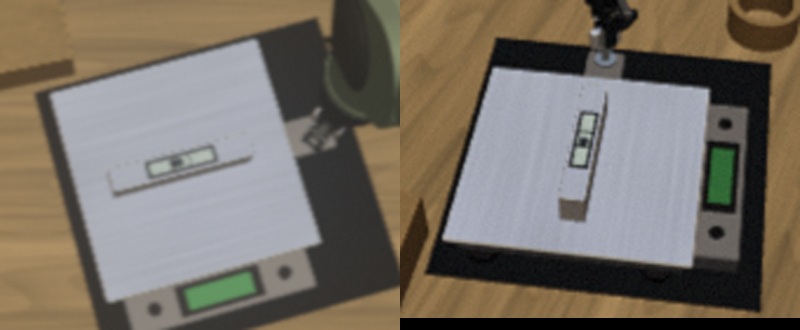

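The bubble moved 14.4 to 5.9 mm for 0.8 rad. It is now at (177,162) in the left half of the composite and (583,143) in the right half. I turn the remaining 0.55 rad, after switching the side-view band selection to the row of highest contrast.

```bash
sed -i 's/k=np.convolve(A\[:,40:-40\].mean(1).*$/k=np.convolve(A[:,20:-20].std(1),np.ones(7)\/7,"valid")/; s/i=4+int/i=3+int/' h.py
python3 - <<'E'
from h import *
C=np.array([594.4,-249.7]);a=np.radians(95.)
for n in("top","side"): print(n,bubble(n,3))
t=1.35
movel([*C,58.6+2.7*t],R(a-t),max_speed=20); show("t")
wait(1.2)
for n in("top","side"): print(n,bubble(n,4))
open_gripper(); show("open"); wait(1)
for n in("top","side"):
    s,p=profile(n,4); print(n,p[::4].round().astype(int)); print(n,bubble(n,4))
E
```

```text
top [5.8  1.24 4.56 0.43]
side [4.59 1.83 4.14 0.87]
t t 18.8 p [ 594.5 -249.3   62.3] F [3.1 5.8 0.6] gap 11.0 q [ 0.62  0.8  -0.49  1.64  0.48  0.82 -1.34]
top [0.94 1.61 4.75 0.42]
side [0.31 1.87 4.48 0.86]
open t 21.11 p [ 594.4 -249.7   62.3] F [-0.7 -0.8 -0.3] gap 85.6 q [ 0.62  0.8  -0.49  1.64  0.48  0.82 -1.34]
top [173 159 139 132 142 163 177 183 183 183 183 183 183 183 182 180 175 165
 154 144 133 119 107  99  96  96 100 109 121 136 152 167 177 181 182 182
 181 181 182 182 182 181 175 162 141 131 139]
top [0.87 1.61 4.75 0.42]
side [161 139 115 109 113 147 177 179 180 179 178 178 178 177 175 170 159 143
 129 117  97  71  63  57  55  54  58  68  86 108 135 156 172 176 177 176
 175 175 176 177 176 176 166 150 103  71  99]
side [0.26 1.87 4.44 0.86]
```

Both cameras put the bubble within about 1 mm of centre with the foot released. Next I retract, close the fingers and press on the level's plain end nearest the foot.

```bash
python3 - <<'E'
from h import *
movel([594.4,-249.7,160],max_speed=200)
clamp()
p=LC-68*Y; A=R(np.radians(14.5))
movep([*p,150],A)
movel([*p,95],max_speed=120); wait(.4); show("above")
f0=read_state()["ft_force"][2]
print(movel([*p,75],max_speed=12,guard=6)); wait(.3); show("touch")
z=read_state()["eef_pos"][2]-.0
zc=None
for i in range(8):
    st=read_state(); F=st["ft_force"][2]-f0
    if zc is None: zc=st["eef_pos"][2]; 
    if abs(F-10)<1: break
    zc-=np.clip((10-F)*.08,-.5,.5); movel([*p,zc],max_speed=10); wait(.3)
    print(round(zc,2),round(read_state()["ft_force"][2]-f0,1))
show("press"); wait(1)
for n in("top","side"):
    print(n,bubble(n,4,save=f"pics/{n}4.png"))
show("end")
I=[cv2.imread(f"pics/{n}4.png") for n in("top","side")]
h=max(i.shape[0] for i in I); I=[cv2.copyMakeBorder(i,0,h-i.shape[0],0,0,0) for i in I]
cv2.imwrite("pics/both4.png",cv2.resize(np.hstack(I),(800,330)))
E
```

```text
above t 25.88 p [ 561.6 -132.9   95.3] F [-0.5  1.  -0.1] gap 0.1 q [ 0.49  0.67 -0.51  1.82  0.45  0.77 -1.58]
True
touch t 27.12 p [ 561.6 -132.8   85. ] F [-1.4  0.8  9.8] gap -0.1 q [ 0.48  0.68 -0.5   1.82  0.46  0.75 -1.59]
press t 27.12 p [ 561.6 -132.8   85. ] F [-1.4  0.8  9.8] gap -0.1 q [ 0.48  0.68 -0.5   1.82  0.46  0.75 -1.59]
top [-26.88  -3.15   6.     0.55]
side [0.45 1.87 4.42 0.87]
end t 28.52 p [ 561.5 -132.8   85. ] F [-2.1 -1.3  9.9] gap -0.0 q [ 0.48  0.68 -0.5   1.82  0.46  0.75 -1.59]
```

View pics/both4.png

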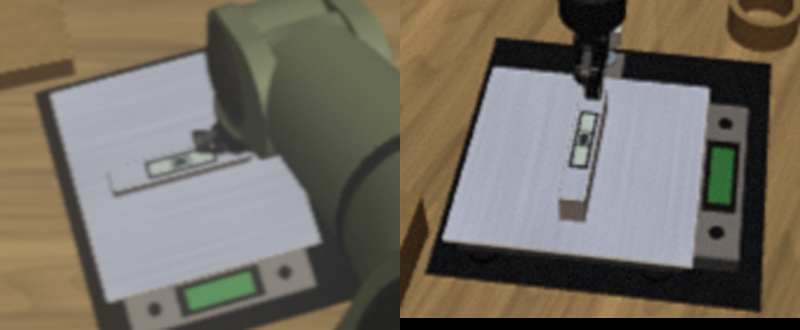

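The right half shows the closed fingers on the level's plain end at (593,95) and the bubble centred at (584,140). The push holds at about 10 N.

```bash
python3 -c "
from h import *
show(); print(finish_job())"
```

```text
t 28.52 p [ 561.5 -132.8   85. ] F [-2.1 -1.3  9.9] gap -0.0 q [ 0.48  0.68 -0.5   1.82  0.46  0.75 -1.59]
the job is handed in; nothing more can be done
None
```

The job is handed in at 28.5 s: the scale is levelled with the bubble about 0.5 mm off centre (side camera), the foot is released, and the arm is still pressing on the level with about 10 N.

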